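# Fetch the mosaic rosette from behind the jars

### The job

The orange rosette lies hemmed in behind the jars on the caddy: first set all three jars aside, upright, inside the steel tray. Then, while they stand there, lay the rosette face up in the middle of the bare round patch of the mosaic slab, setting it down gently rather than dropping it. Last, put each jar back upright in the middle of the mat of its own colour, tipping none over on the way.

Things in the scene. Friction and masses are not known exactly. Their poses are not given: they have to be found in the camera images.
- jar_blue: Closed upright blue jar with a paper band round it and a lid as wide as the jar: a plain cylinder 58 mm in diameter and 100 mm tall, about 0.3 kg, rigid. Loose; at the start it stands on the blue mat. Origin: centre of its underside, z up.
- jar_green: Closed upright green jar with a paper band round it and a lid as wide as the jar: a plain cylinder 58 mm in diameter and 100 mm tall, about 0.3 kg, rigid. Loose; at the start it stands on the green mat. Origin: centre of its underside, z up.
- jar_white: Closed upright white jar with a paper band round it and a lid as wide as the jar: a plain cylinder 58 mm in diameter and 100 mm tall, about 0.3 kg, rigid. Loose; at the start it stands on the white mat. Origin: centre of its underside, z up.
- mat_blue: Round flat blue mat, 74 mm in diameter, 3 mm thick, fixed on the caddy's board; at the start the blue jar hides all but its rim. Origin: centre of its underside; its top is 11 mm above the bench. The three mats lie 66 mm from the rosette's place: on the robot's side of it, to its left and to its right; which colour lies where varies.
- mat_green: Round flat green mat, 74 mm in diameter, 3 mm thick, fixed on the caddy's board; at the start the green jar hides all but its rim. Origin: centre of its underside; its top is 11 mm above the bench. The three mats lie 66 mm from the rosette's place: on the robot's side of it, to its left and to its right; which colour lies where varies.
- mat_white: Round flat white mat, 74 mm in diameter, 3 mm thick, fixed on the caddy's board; at the start the white jar hides all but its rim. Origin: centre of its underside; its top is 11 mm above the bench. The three mats lie 66 mm from the rosette's place: on the robot's side of it, to its left and to its right; which colour lies where varies.
- rosette: Orange glazed ceramic rosette: a round disc 52 mm in diameter and 20 mm thick with straight sides, small raised yellow-orange petals on its face (to 23 mm high), about 0.09 kg. Loose; it lies face up on the caddy's bare board, with the jars close on three sides and the back strip on the fourth. Origin: centre of its underside, z up.
- slab: Grey concrete slab, 200 x 200 mm, 40 mm high, fixed, with an unfinished mosaic: rings of orange and dark blue tesserae (3 mm proud) round a bare dark round patch 84 mm in diameter in the middle of its top, level with the concrete, where the rosette belongs. Origin: centre of the slab's underside; the centre of the patch is 40 mm straight above it.
- tray: Empty square steel tray, 210 x 210 mm, 12 mm high, walls 3 mm thick, floor about 3 mm thick, fixed on the bench; the side area for the jars. It and the slab stand on either side of the caddy, and which is left and which is right varies. Origin: centre of its underside; x and y along its sides.
- caddy: Plywood board, 8 mm thick, fixed on the bench, under the mats, jars and rosette. From its origin (on the bench under the rosette's place) it reaches 110 mm towards the robot (its -x), 76 mm away from it, 108 mm to each side. Along its far edge runs a wooden strip 12 mm thick, 30 mm high above the bench, its inner face 64 mm from the origin.
Things that resemble listed ones, but are neither listed nor needed, are in the scene too. There is more than one size of the jar_blue; the one meant has the size given above. There is more than one size of the jar_white; the job needs the larger.

How it is judged (in metres and radians):
On the way, in this order (a step that is already met when the one before it is completed fails the run):
1. all three jars stand upright inside the steel tray (x of jar_blue in the frame of tray between -0.085 and 0.085 m and y of jar_blue in the frame of tray between -0.085 and 0.085 m and z of each of jar_blue, jar_green, jar_white in the frame of tray below 0.01 m and angle between each of jar_blue, jar_green, jar_white's own z axis and vertical below 0.1 rad and x of jar_green in the frame of tray between -0.085 and 0.085 m and y of jar_green in the frame of tray between -0.085 and 0.085 m and x of jar_white in the frame of tray between -0.085 and 0.085 m and y of jar_white in the frame of tray between -0.085 and 0.085 m), for 0.2 s.
2. the rosette lies on the bare patch of the slab while the jars still stand in the tray (all of step 1 and horizontal distance between rosette and slab below 0.012 m and z of rosette in the frame of slab between 0.036 and 0.044 m and angle between rosette's own z axis and vertical below 0.1 rad), for 0.2 s.
At the end, for the whole second after the job is handed in: Each jar stands upright (within 0.1 rad) on the mat of its own colour, centred within 12 mm; the rosette lies flat and face up on the slab, within 12 mm of the centre of the bare patch; everything is released and at rest (horizontal distance between jar_blue and mat_blue below 0.012 m and z of jar_blue in the frame of mat_blue below 0.007 m and angle between each of jar_blue, jar_green, jar_white, rosette's own z axis and vertical below 0.1 rad and linear speed of each of jar_blue, jar_green, jar_white, rosette below 0.02 m/s and angular speed of each of jar_blue, jar_green, jar_white, rosette below 0.2 rad/s and horizontal distance between jar_green and mat_green below 0.012 m and z of jar_green in the frame of mat_green below 0.007 m and horizontal distance between jar_white and mat_white below 0.012 m and z of jar_white in the frame of mat_white below 0.007 m and horizontal distance between rosette and slab below 0.012 m and z of rosette in the frame of slab between 0.036 and 0.044 m); the robot touches nothing.
It fails at once if the blue jar is tipped over (angle between jar_blue's own z axis and vertical above 0.6 rad).
It fails at once if the green jar is tipped over (angle between jar_green's own z axis and vertical above 0.6 rad).
It fails at once if the white jar is tipped over (angle between jar_white's own z axis and vertical above 0.6 rad).
It fails at once if the rosette is dropped onto the slab (horizontal distance between rosette and slab below 0.1 m and height (world z) of rosette below 0.06 m and linear speed of rosette above 0.65 m/s).
It also fails if it takes over 144 s, if anything falls off the work surface, if the arm or the gripper's body presses on something with over 40 N, if the wrist force passes 120 N, or if a joint passes its speed limit or range.

### The arm

A 7-joint arm with a two-finger parallel gripper is mounted at the origin on the work surface. World frame = base frame: x ahead of the robot, y to its left, z up, the work surface at z = 0. Lengths are in mm, angles in degrees, forces in N, time in s.
With the tool pointing down it reaches from about 350 to 900 mm from the base axis. Payload 7.2 kg.
Tool frame: the origin (TCP) lies midway between the tips of the shut fingers; the grasp point (between the pads) lies grip_depth behind it (grip_depth is the distance from the TCP to the grasp point, in mm); z points along the fingers, y is the line along which they close (so a half turn about z gives the same grasp; the last joint's range is limited). The gripper opens to 88 mm and grips with 3 to 60 N. Pads are 20 mm wide; open, the fingers measure 115 mm over their backs; the gripper's body (75 mm by 178 mm) begins 61 mm behind the grasp point.
Start: joints at [-79.08, 23.554, -0.728, 91.456, 0.321, 64.991, -4.71], TCP at [159.96, 604.187, 222.653] pointing down, gripper open.
Joint ranges: [-169.25, 169.25], [-16.82, 113.86], [-84.01, 82.57], [7.8, 145.47], [-59.2, 239.2], [7.22, 106.19], [-163.78, 163.78]. Speed limits (degrees/s): [136.94, 136.94, 172.46, 172.46, 180, 180, 180].

### API

Orientations are given as a 3x3 rotation matrix whose columns are the frame's x, y, z axes.
In Python, from rig import * gives the robot as it stands.
- The arm moves only by the tool play_rows, never from a script. Its argument "series" is one flat list of numbers, 7 for each row, row after row: the shift along the tool's x, y, z as a fraction of full scale, then the turn, a rotation vector about the tool's x, y, z as a fraction of full scale, then the opening, from -1 (shut) to 1 (fully open). In form: [dx, dy, dz, rx, ry, rz, fingers, dx, dy, dz, rx, ry, rz, fingers, ...]. A call has 1 to 20 rows; each row is the pose to reach, as a shift and turn from the pose commanded when the call began, along the tool's axes at that moment; what a row does not reach only later rows make up. Full scale, the value 1, is 250 mm for a shift and 120 degrees for a turn. A row lasts 1/10 s, in which the tool goes at most 50 mm and 8.59 degrees, less where a joint would pass 70% of its speed; a pose out of reach is approached as far as the arm can. A call with a number of a shift or a turn outside -1 to 1 is refused whole. A call with a gripper value outside its range is refused whole. The fingers move at their own pace and stop on an object; "force" is the grip in N (left out, the last holds). Time passes only in rows, so rows that repeat a pose let the fingers close. It gives the time, the measured TCP pose, the force, the opening and the grip force at its end, in the units of the state.
- observe(): the state, without advancing time (a new reading comes with each control period).
- grab_frame(name): name is "side" or "top"; returns a dict with "frame" (400x640x3 uint8, red, green, blue), "depth" (400x640 float32, mm along the optical axis (not along the pixel's ray), 0 where there is no reading), "mtx" (3x3 intrinsics, pixels), "rvec" (rotation vector, rad) and "tvec" (3), from world to camera coordinates, as OpenCV has them. Camera axes: x right, y down, z forward; pixel columns grow to the right and rows downward; lengths in mm; the calibration is good to about 2 mm. A picture is of the moment at which its call begins.
- sign_off(): hands the job in; it is judged then, once.
The state is a dict: "t": time; "qpos": joint angles; "joint_velocities": joint speeds; "joint_efforts": joint torques, N m; "tcp_pos": TCP position; "tool_rot": TCP orientation; "wrist_force": force on the tool from outside, world axes, zero at the start; "wrist_torque": the same for the moment, N m; "opening": finger opening in mm; "gripper_force": force on a finger pad.
Only numpy, scipy, OpenCV 4.12 (cv2) and the standard library are available. Lean on these libraries where they do the work, as an engineer would, in place of code of your own. Each camera call takes 0.05 s, during which the arm holds its last target. There are 200 camera calls.

## Working session

There is one attempt and no reset: what is moved stays moved. The work goes in short steps, Python scripts to look and compute and a tool call to move; the robot and the scene stay as the last step left them, time stands still between calls to the robot, and variables do not carry over. Pictures are saved under pics/ and viewed, at most 14 in all, crops included, and the job is handed in when it is done.

Besides the shell and the picture viewer there is one more tool, called after "Request:" as name(argument=value, ...) on one line, values as JSON. play_rows: Moves the arm, as the interface text tells. Shift numbers are shares of 250 mm and turn numbers shares of 120 degrees, none past 1 either way. Its arguments: {"type":"object","properties":{"series":{"type":"array"},"force":{"type":"number"}},"required":["series"]}

```bash
mkdir -p pics
python3 - <<'E'
from rig import *
import cv2,numpy as np
s=observe(); print(s)
for n in ("side","top"):
    f=grab_frame(n); np.savez(f'pics/{n}0.npz',**f)
    cv2.imwrite(f'pics/{n}0.png',f['frame'][:,:,::-1]); R=cv2.Rodrigues(np.array(f['rvec']))[0]; print(n,f['mtx'],-R.T@np.array(f['tvec']).ravel(),R)
E
```

```text
{'t': 0.0, 'qpos': array([-79.08047251,  23.59976987,  -0.73051747,  91.50350432,
         0.32015743,  64.99085444,  -4.70959607]), 'joint_velocities': array([-0.03374507,  0.01503524, -0.07915791, -0.03479741,  0.09770925,
        0.05995432, -0.00298692]), 'joint_efforts': array([ 1.18890901e-03, -5.87951696e+01,  6.42191526e-01, -2.91074270e+01,
       -5.36708208e-02,  1.81964866e-02,  1.68390839e-04]), 'tcp_pos': array([159.82463388, 603.6929707 , 221.81545809]), 'tool_rot': array([[-9.66716864e-01,  2.55848391e-01, -3.25688231e-04],
       [ 2.55848583e-01,  9.66715586e-01, -1.57420231e-03],
       [-8.79092394e-05, -1.60513479e-03, -9.99998708e-01]]), 'wrist_force': array([-1.23428125,  0.08289   , -0.39038569]), 'wrist_torque': array([-0.01218618, -0.0121146 ,  0.02634766]), 'gripper_force': 0.0, 'opening': 87.66813108517549}
side [[499.12077342   0.         325.25873169]
 [  0.         499.12077342 199.16638853]
 [  0.           0.           1.        ]] [226.18125191 611.31636253 849.06791216] [[-0.88378761 -0.46785851 -0.00527875]
 [-0.35167066  0.6716652  -0.65206871]
 [ 0.30862145 -0.57443387 -0.7581415 ]]
top [[427.84782293   0.         331.18879972]
 [  0.         427.84782293 199.97206858]
 [  0.           0.           1.        ]] [ 452.0316861   -12.0689334  1093.93909199] [[ 2.73780590e-02 -9.99625018e-01  5.15693484e-04]
 [-9.97518954e-01 -2.73538414e-02 -6.48668111e-02]
 [ 6.48565934e-02  1.26151336e-03 -9.97893797e-01]]
```

View pics/top0.png

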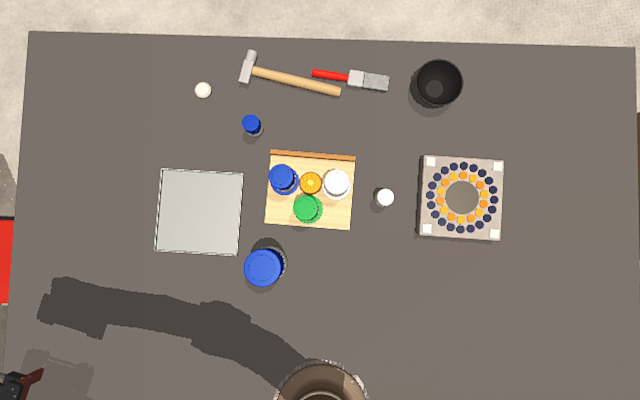

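View pics/side0.png

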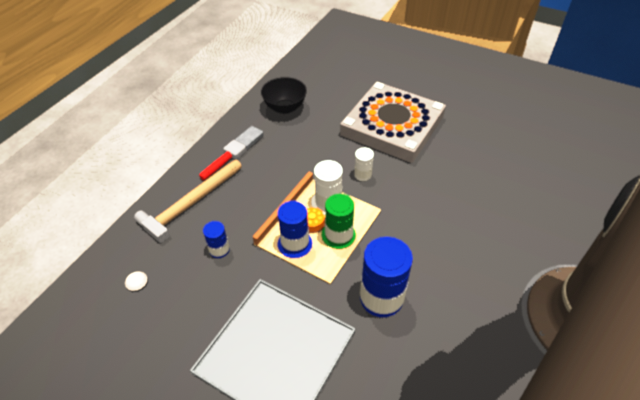

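The top view shows the tray at (199,211), the slab at (462,197) with its patch near (462,198), and the caddy at (310,188). The jars on it are blue (283,178), green (307,207) and white (337,183), with the rosette at (311,183). Three decoys are visible: a large blue jar (264,267), a small blue one (252,124) and a small white one (385,197). The side view agrees with this.

```bash
cat > h.py <<'E'
import numpy as np,cv2
def cam(f):
    return f['mtx'],cv2.Rodrigues(np.array(f['rvec'],float))[0],np.array(f['tvec'],float).ravel()
def cloud(f):
    K,R,t=cam(f); d=f['depth']; v,u=np.mgrid[:d.shape[0],:d.shape[1]]
    c=np.stack([(u-K[0,2])/K[0,0]*d,(v-K[1,2])/K[1,1]*d,d],-1)
    return (c-t)@R
def ray(f,uv,z):
    K,R,t=cam(f); C=-R.T@t; r=np.c_[(np.atleast_2d(uv)-K[:2,2])/K[0,0],np.ones(len(np.atleast_2d(uv)))]@R
    return C+r*((z-C[2])/r[:,2])[:,None]
def blobs(m,n=60):
    m=m.astype(np.uint8); cs=cv2.findContours(m,cv2.RETR_EXTERNAL,cv2.CHAIN_APPROX_NONE)[0]
    return [c for c in cs if cv2.contourArea(c)>n]
def hsv(f): return cv2.cvtColor(np.ascontiguousarray(f['frame']),cv2.COLOR_RGB2HSV)
def fit(P):
    A=np.c_[2*P[:,:2],np.ones(len(P))]; x=np.linalg.lstsq(A,(P[:,:2]**2).sum(1),rcond=None)[0]
    return x[:2],np.sqrt(x[2]+x[:2]@x[:2])
E
python3 - <<'E'
from h import *
np.set_printoptions(precision=1,suppress=True)
f=dict(np.load('pics/top0.npz')); P=cloud(f); Z=P[...,2]; h=hsv(f)
win=np.zeros(Z.shape,bool); win[90:300,140:520]=1
for name,lo,hi in (('jartops',95,125),('ros',22,45),('slab',33,52)):
    for c in blobs(win&(Z>lo)&(Z<hi)):
        m=np.zeros(Z.shape,np.uint8); cv2.drawContours(m,[c],-1,1,-1); z=np.median(Z[m>0])
        Q=ray(f,c[:,0,:],z); ctr,r=fit(Q); box=cv2.minAreaRect(Q[:,:2].astype(np.float32))
        print(name,cv2.boundingRect(c),'z',z,'circ',ctr,r,'box',box,h[m>0].mean(0))
# rosette orange
m=win&(h[...,0]>8)&(h[...,0]<28)&(h[...,1]>200)&(h[...,2]>150)
for c in blobs(m,30):
    print('orange',cv2.boundingRect(c),ray(f,np.array(cv2.minEnclosingCircle(c)[0]),20 if c[:,0,0].mean()<400 else 43),np.median(Z[c[:,0,1],c[:,0,0]]))
# patch: dark
g=f['frame'].max(-1); m=np.zeros_like(win); m[175:222,440:485]=1
for c in blobs(m&(g<105),200): Q=ray(f,c[:,0,:],40); print('patch',cv2.boundingRect(c),fit(Q),Q.max(0)-Q.min(0),(Q.max(0)+Q.min(0))/2)
# tray: bright grey
m=np.zeros_like(win); m[160:262,150:248]=1
for c in blobs(m&(g>140),1000):
    for zz in (3,12):
        Q=ray(f,c[:,0,:],zz); print('tray',cv2.boundingRect(c),zz,cv2.minAreaRect(Q[:,:2].astype(np.float32)))
# caddy board
m=np.zeros_like(win); m[145:235,255:360]=1
for c in blobs(m&(h[...,1]>60)&(g>120),1000):
    Q=ray(f,c[:,0,:],8); print('caddy',cv2.boundingRect(c),cv2.minAreaRect(Q[:,:2].astype(np.float32)))
E
```

```text
jartops (293, 195, 25, 25) z 111.02299235701174 circ [498.   48.5] 27.851601333106437 box ((498.12408447265625, 48.937713623046875), (55.250038146972656, 55.236289978027344), 1.571028232574463) [ 65.8 157.5 206.4]
jartops (325, 169, 25, 25) z 111.07773333368942 circ [560.1 -22.2] 27.906684660014047 box ((560.2073364257812, -23.03443145751953), (55.68770980834961, 55.424652099609375), 1.5731065273284912) [ 64.6   2.8 252.6]
jartops (269, 163, 25, 26) z 111.18691201773956 circ [569.2 106.7] 28.098397668501516 box ((569.4190063476562, 106.63931274414062), (57.0771484375, 55.940006256103516), 65.39328002929688) [110.7 171.8 211.8]
ros (300, 172, 21, 21) z 28.449690501574707 circ [565.   42.8] 24.757534544164603 box ((564.921142578125, 43.509124755859375), (49.77938461303711, 49.6005973815918), 46.58391189575195) [ 22.2 192.4 248.4]
ros (418, 154, 86, 86) z 40.61627713688912 circ [ 537.3 -331.1] 114.26179638855452 box ((537.5960693359375, -330.3584289550781), (203.13706970214844, 199.22235107421875), 87.44729614257812) [ 32.3  64.7 190.3]
ros (270, 149, 86, 12) z 29.689007469206775 circ [
[... 720 characters left out ...]
, 8) [[ 521.9 -384.4   43. ]] 42.45265191519319
orange (480, 191, 8, 7) [[ 546.4 -385.2   43. ]] 40.980338334385564
orange (476, 182, 8, 7) [[ 568.6 -375.6   43. ]] 42.275966918880215
orange (469, 175, 8, 7) [[ 584.9 -357.9   43. ]] 42.388712115954604
orange (300, 173, 14, 17) [[569.   48.3  20. ]] 27.5872680558479
tray (153, 168, 92, 89) 3 ((484.3543701171875, 326.2519226074219), (216.3357391357422, 213.54263305664062), 87.97123718261719)
tray (153, 168, 92, 89) 12 ((484.08770751953125, 323.46087646484375), (214.55104064941406, 211.78097534179688), 87.97123718261719)
caddy (264, 149, 92, 82) ((549.3609619140625, 46.52391815185547), (221.4608917236328, 191.90357971191406), 86.73438262939453)
```

Run:
```python
from h import *
import rig; print([n for n in dir(rig) if n[0]!='_'], getattr(rig,'grip_depth',None))
f=dict(np.load('pics/top0.npz')); P=cloud(f)
for uv in ((264,267),(252,124),(385,197),(438,70)): print(uv,P[uv[1],uv[0]].round())
from scipy.spatial.transform import Rotation as T
R=rig.observe()['tool_rot']; G=np.diag([-1,1,-1.]); print(T.from_matrix(R.T@G).as_rotvec(degrees=True)/120, R.T@(np.array([498,48.5,222])-rig.observe()['tcp_pos'])/250)
```

```text
['IKError', 'grab_frame', 'grip_depth', 'observe', 'sign_off'] 18.700000000000003
(264, 267) [362. 133. 143.]
(252, 124) [698. 186.  70.]
(385, 197) [ 530. -140.   66.]
(438, 70) [ 863. -275.   22.]
[-6.50860365e-04 -3.13752222e-05 -1.23537805e-01] [-1.87584953 -1.80108363  0.00235556]
```

Request:
play_rows(series=[-0.1,-0.1,0,0,0,-0.06,1,-0.25,-0.24,0,0,0,-0.12,1,-0.4,-0.38,0,0,0,-0.123,1,-0.55,-0.53,0,0,0,-0.123,1,-0.7,-0.67,0,0,0,-0.123,1,-0.85,-0.81,0,0,0,-0.123,1,-0.94,-0.9,0,0,0,-0.123,1,-0.94,-0.9,0,0,0,-0.123,1,-0.94,-0.9,0,0,0,-0.123,1], force=25)

```text
t: 1.0
tcp_pos: [329.8, 326.1, 222.7]
tool_rot: [[-1.0, 0.003, -0.0], [0.003, 1.0, 0.0], [0.0, 0.0, -1.0]]
wrist_force: [0.0, 0.6, 0.5]
opening: 87.9
gripper_force: 0.0
```

Request:
play_rows(series=[-0.1,-0.15,0,0,0,0,1,-0.2,-0.3,0,0,0,0,1,-0.3,-0.45,0,0,0,0,1,-0.4,-0.6,0,0,0,0,1,-0.5,-0.75,0,0,0,0,1,-0.6,-0.9,0,0,0,0,1,-0.672,-1,0,0,0,0,1,-0.672,-1,0,0,0,0,1,-0.672,-1,0,0,0,0,1])

```text
t: 1.9
tcp_pos: [497.1, 77.8, 222.1]
tool_rot: [[-1.0, 0.0, -0.001], [0.0, 1.0, 0.0], [0.001, 0.0, -1.0]]
wrist_force: [0.3, 0.8, -0.5]
opening: 87.6
gripper_force: 0.0
```

Request:
play_rows(series=[-0.004,-0.116,0,0,0,0,1,-0.004,-0.116,0.1,0,0,0,1,-0.004,-0.116,0.2,0,0,0,1,-0.004,-0.116,0.3,0,0,0,1,-0.004,-0.116,0.4,0,0,0,1,-0.004,-0.116,0.5,0,0,0,1,-0.004,-0.116,0.6,0,0,0,1,-0.004,-0.116,0.66,0,0,0,1,-0.004,-0.116,0.7,0,0,0,1,-0.004,-0.116,0.7,0,0,0,1,-0.004,-0.116,0.7,0,0,0,-0.2,-0.004,-0.116,0.7,0,0,0,-0.5,-0.004,-0.116,0.7,0,0,0,-0.5,-0.004,-0.116,0.7,0,0,0,-0.5,-0.004,-0.116,0.7,0,0,0,-0.5])

```text
t: 3.4
tcp_pos: [498.6, 47.6, 48.2]
tool_rot: [[-1.0, 0.001, 0.001], [0.001, 1.0, 0.001], [-0.001, 0.001, -1.0]]
wrist_force: [-0.4, 1.5, 5.4]
opening: 57.7
gripper_force: 25.0
```

Request:
play_rows(series=[0,0,-0.06,0,0,0,-0.5,0,0,-0.16,0,0,0,-0.5,0,0,-0.28,0,0,0,-0.5,0,0,-0.4,0,0,0,-0.5,0,0,-0.52,0,0,0,-0.5,0,0.02,-0.6,0,0,0,-0.5,0.03,0.08,-0.6,0,0,0,-0.5,0.06,0.18,-0.6,0,0,0,-0.5,0.09,0.28,-0.6,0,0,0,-0.5,0.12,0.38,-0.6,0,0,0,-0.5,0.15,0.48,-0.6,0,0,0,-0.5,0.18,0.58,-0.6,0,0,0,-0.5,0.21,0.68,-0.6,0,0,0,-0.5,0.24,0.78,-0.6,0,0,0,-0.5,0.27,0.86,-0.6,0,0,0,-0.5,0.29,0.91,-0.6,0,0,0,-0.5,0.3,0.928,-0.6,0,0,0,-0.5,0.3,0.928,-0.6,0,0,0,-0.5,0.3,0.928,-0.6,0,0,0,-0.5])

```text
t: 5.3
tcp_pos: [423.9, 278.2, 197.6]
tool_rot: [[-1.0, 0.002, 0.0], [0.002, 1.0, -0.001], [-0.0, -0.001, -1.0]]
wrist_force: [1.0, 0.3, -3.1]
opening: 57.6
gripper_force: 25.0
```

Request:
play_rows(series=[0,0,0.06,0,0,0,-0.5,0,0,0.16,0,0,0,-0.5,0,0,0.27,0,0,0,-0.5,0,0,0.38,0,0,0,-0.5,0,0,0.48,0,0,0,-0.5,0,0,0.55,0,0,0,-0.5,0,0,0.6,0,0,0,-0.5,0,0,0.618,0,0,0,-0.5,0,0,0.625,0,0,0,-0.5,0,0,0.625,0,0,0,-0.5])

```text
t: 6.3
tcp_pos: [424.0, 279.5, 41.9]
tool_rot: [[-1.0, 0.001, 0.001], [0.001, 1.0, 0.001], [-0.001, 0.001, -1.0]]
wrist_force: [-1.2, -0.2, -3.3]
opening: 57.7
gripper_force: 25.0
```

Request:
play_rows(series=[0,0,0.004,0,0,0,-0.5,0,0,0.008,0,0,0,-0.5,0,0,0.008,0,0,0,-0.5,0,0,0.008,0,0,0,0.5,0,0,0.008,0,0,0,1,0,0,0.008,0,0,0,1,0,0,0.008,0,0,0,1,0,0,-0.06,0,0,0,1,0,0,-0.2,0,0,0,1,0,0,-0.35,0,0,0,1,0,0,-0.5,0,0,0,1,0,0,-0.65,0,0,0,1,0,0,-0.65,0,0,0,1])

```text
t: 7.6
tcp_pos: [425.8, 281.0, 208.7]
tool_rot: [[-1.0, 0.001, 0.006], [0.001, 1.0, 0.006], [-0.006, 0.006, -1.0]]
wrist_force: [-0.3, 0.0, -0.7]
opening: 87.3
gripper_force: 0.0
```

Request:
play_rows(series=[-0.1,-0.12,0,0,0,0,1,-0.2,-0.24,0,0,0,0,1,-0.3,-0.36,0,0,0,0,1,-0.4,-0.48,0,0,0,0,1,-0.5,-0.6,0,0,0,0,1,-0.58,-0.69,0,0,0,0,1,-0.582,-0.692,0,0,0,0,1,-0.582,-0.692,0.1,0,0,0,1,-0.582,-0.692,0.22,0,0,0,1,-0.582,-0.692,0.35,0,0,0,1,-0.582,-0.692,0.48,0,0,0,1,-0.582,-0.692,0.57,0,0,0,1,-0.582,-0.692,0.625,0,0,0,1,-0.582,-0.692,0.625,0,0,0,1,-0.582,-0.692,0.625,0,0,0,-0.2,-0.582,-0.692,0.625,0,0,0,-0.5,-0.582,-0.692,0.625,0,0,0,-0.5,-0.582,-0.692,0.625,0,0,0,-0.5,-0.582,-0.692,0.625,0,0,0,-0.5])

```text
t: 9.5
tcp_pos: [569.3, 106.8, 48.5]
tool_rot: [[-1.0, 0.001, 0.001], [0.001, 1.0, 0.001], [-0.001, 0.001, -1.0]]
wrist_force: [-0.9, 1.5, 6.2]
opening: 57.7
gripper_force: 25.0
```

Request:
play_rows(series=[0,0,-0.06,0,0,0,-0.5,0,0,-0.16,0,0,0,-0.5,0,0,-0.28,0,0,0,-0.5,0,0,-0.4,0,0,0,-0.5,0,0,-0.52,0,0,0,-0.5,0,0.02,-0.6,0,0,0,-0.5,0.03,0.08,-0.6,0,0,0,-0.5,0.06,0.18,-0.6,0,0,0,-0.5,0.1,0.29,-0.6,0,0,0,-0.5,0.14,0.4,-0.6,0,0,0,-0.5,0.18,0.51,-0.6,0,0,0,-0.5,0.21,0.62,-0.6,0,0,0,-0.5,0.24,0.73,-0.6,0,0,0,-0.5,0.28,0.84,-0.6,0,0,0,-0.5,0.31,0.92,-0.6,0,0,0,-0.5,0.33,0.98,-0.6,0,0,0,-0.5,0.34,0.998,-0.6,0,0,0,-0.5,0.34,0.998,-0.6,0,0,0,-0.5,0.34,0.998,-0.6,0,0,0,-0.5])

```text
t: 11.4
tcp_pos: [484.7, 354.4, 197.7]
tool_rot: [[-1.0, 0.003, 0.0], [0.003, 1.0, -0.001], [-0.0, -0.001, -1.0]]
wrist_force: [-0.6, -1.1, -3.1]
opening: 57.9
gripper_force: 25.0
```

Request:
play_rows(series=[0,0,0.06,0,0,0,-0.5,0,0,0.16,0,0,0,-0.5,0,0,0.27,0,0,0,-0.5,0,0,0.38,0,0,0,-0.5,0,0,0.48,0,0,0,-0.5,0,0,0.55,0,0,0,-0.5,0,0,0.6,0,0,0,-0.5,0,0,0.62,0,0,0,-0.5,0,0,0.632,0,0,0,-0.5,0,0,0.632,0,0,0,-0.5,0,0,0.632,0,0,0,-0.5,0,0,0.632,0,0,0,0.5,0,0,0.632,0,0,0,1,0,0,0.632,0,0,0,1,0,0,0.56,0,0,0,1,0,0,0.4,0,0,0,1,0,0,0.25,0,0,0,1,0,0,0.1,0,0,0,1,0,0,0,0,0,0,1,0,0,0,0,0,0,1])

```text
t: 13.4
tcp_pos: [485.9, 357.2, 202.0]
tool_rot: [[-1.0, 0.001, 0.005], [0.001, 1.0, 0.005], [-0.005, 0.005, -1.0]]
wrist_force: [0.4, -0.0, 0.1]
opening: 87.5
gripper_force: 0.0
```

Request:
play_rows(series=[-0.03,-0.12,0,0,0,0,1,-0.08,-0.28,0,0,0,0,1,-0.13,-0.44,0,0,0,0,1,-0.18,-0.6,0,0,0,0,1,-0.23,-0.76,0,0,0,0,1,-0.28,-0.92,0,0,0,0,1,-0.304,-1,0,0,0,0,1])

```text
t: 14.1
tcp_pos: [560.3, 101.2, 197.0]
tool_rot: [[-1.0, 0.005, -0.0], [0.005, 1.0, -0.002], [0.0, -0.002, -1.0]]
wrist_force: [-0.2, 0.6, 0.9]
opening: 87.5
gripper_force: 0.0
```

Request:
play_rows(series=[0,-0.15,0,0,0,0,1,0,-0.3,0,0,0,0,1,0,-0.43,0,0,0,0,1,0,-0.516,0,0,0,0,1,0,-0.516,0,0,0,0,1,0,-0.516,0.1,0,0,0,1,0,-0.516,0.22,0,0,0,1,0,-0.516,0.35,0,0,0,1,0,-0.516,0.48,0,0,0,1,0,-0.516,0.56,0,0,0,1,0,-0.516,0.604,0,0,0,1,0,-0.516,0.604,0,0,0,1,0,-0.516,0.604,0,0,0,-0.2,0,-0.516,0.604,0,0,0,-0.5,0,-0.516,0.604,0,0,0,-0.5,0,-0.516,0.604,0,0,0,-0.5,0,-0.516,0.604,0,0,0,-0.5])

```text
t: 15.8
tcp_pos: [560.2, -22.9, 47.4]
tool_rot: [[-1.0, 0.001, 0.001], [0.001, 1.0, 0.001], [-0.001, 0.001, -1.0]]
wrist_force: [-0.4, 1.3, 5.1]
opening: 57.7
gripper_force: 25.0
```

Request:
play_rows(series=[0,0,-0.06,0,0,0,-0.5,0,0,-0.16,0,0,0,-0.5,0,0,-0.28,0,0,0,-0.5,0,0,-0.4,0,0,0,-0.5,0,0,-0.52,0,0,0,-0.5,0,0.02,-0.6,0,0,0,-0.5,0,0.08,-0.6,0,0,0,-0.5,0.01,0.18,-0.6,0,0,0,-0.5,0.02,0.29,-0.6,0,0,0,-0.5,0.03,0.4,-0.6,0,0,0,-0.5,0.04,0.51,-0.6,0,0,0,-0.5,0.05,0.62,-0.6,0,0,0,-0.5,0.06,0.72,-0.6,0,0,0,-0.5,0.065,0.8,-0.6,0,0,0,-0.5])

```text
t: 17.2
tcp_pos: [541.8, 179.5, 194.5]
tool_rot: [[-1.0, -0.001, -0.003], [-0.001, 1.0, -0.0], [0.003, -0.0, -1.0]]
wrist_force: [-0.1, -0.5, -3.3]
opening: 57.7
gripper_force: 25.0
```

Request:
play_rows(series=[0,0.1,0,0,0,0,-0.5,0,0.2,0,0,0,0,-0.5,0,0.3,0,0,0,0,-0.5,0,0.38,0,0,0,0,-0.5,0,0.411,0,0,0,0,-0.5,0,0.411,0,0,0,0,-0.5,0,0.411,0.06,0,0,0,-0.5,0,0.411,0.17,0,0,0,-0.5,0,0.411,0.29,0,0,0,-0.5,0,0.411,0.4,0,0,0,-0.5,0,0.411,0.5,0,0,0,-0.5,0,0.411,0.57,0,0,0,-0.5,0,0.411,0.61,0,0,0,-0.5,0,0.411,0.622,0,0,0,-0.5,0,0.411,0.63,0,0,0,-0.5,0,0.411,0.63,0,0,0,-0.5,0,0.411,0.63,0,0,0,0.5,0,0.411,0.63,0,0,0,1,0,0.411,0.63,0,0,0,1])

```text
t: 19.1
tcp_pos: [544.3, 279.9, 40.0]
tool_rot: [[-1.0, 0.001, 0.001], [0.001, 1.0, 0.001], [-0.001, 0.001, -1.0]]
wrist_force: [0.4, 0.5, 0.5]
opening: 78.3
gripper_force: 0.0
```

Request:
play_rows(series=[0,0,-0.08,0,0,0,1,0,0,-0.2,0,0,0,1,0,0,-0.35,0,0,0,1,0,0,-0.5,0,0,0,1,0,0,-0.6,0,0,0,1,0,0,-0.63,0,0,0,1,0,0,-0.63,0,0,0,1])

```text
t: 19.8
tcp_pos: [544.2, 279.9, 197.7]
tool_rot: [[-1.0, 0.001, 0.002], [0.001, 1.0, 0.002], [-0.002, 0.002, -1.0]]
wrist_force: [-0.0, -0.3, -1.1]
opening: 88.0
gripper_force: 0.0
```

Run:
```python
from h import *; from rig import *
np.set_printoptions(precision=1,suppress=True)
f=grab_frame('top'); np.savez('pics/top1.npz',**f); cv2.imwrite('pics/top1.png',f['frame'][:,:,::-1])
print(observe()['tcp_pos'])
P=cloud(f); Z=P[...,2]; h=hsv(f)
w=np.zeros(Z.shape,bool); w[145:235,255:360]=1
for c in blobs(w&(Z>22)&(Z<45)): Q=ray(f,c[:,0,:],20+8); print('ros/strip',cv2.boundingRect(c),fit(Q))
for n,m in (('green',(h[...,0]>40)&(h[...,0]<85)&(h[...,1]>120)),('blue',(h[...,0]>105)&(h[...,0]<130)&(h[...,1]>150)),('white',(h[...,1]<25)&(h[...,2]>180))):
    for c in blobs(w&m,150): Q=ray(f,c[:,0,:],11); print(n,cv2.boundingRect(c),fit(Q),(Q.max(0)+Q.min(0))/2)
w[:]=0; w[100:300,140:260]=1
for c in blobs(w&(Z>85)&(Z<115)): Q=ray(f,c[:,0,:],103); print('jar',cv2.boundingRect(c),fit(Q),np.median(Z[c[:,0,1],c[:,0,0]]))
```

```text
[543.5 279.6 196.2]
ros/strip (300, 172, 21, 21) (array([565.1,  42.7]), np.float64(24.734579292596063))
ros/strip (270, 149, 86, 12) (array([640. ,  39.2]), np.float64(64.37972531461013))
green (294, 195, 28, 28) (array([498.9,  48.2]), np.float64(34.26504043218562)) [499.2  48.6  11. ]
blue (271, 168, 28, 27) (array([568.2, 109.9]), np.float64(33.84984906205304)) [567.6 109.4  11. ]
white (322, 171, 29, 29) (array([560.8, -22.2]), np.float64(35.59201889089895)) [561.  -21.9  11. ]
jar (192, 225, 27, 25) (array([423.8, 277.1]), np.float64(28.710934316907537)) 101.51338631118506
jar (161, 197, 28, 25) (array([485.5, 352.8]), np.float64(29.240391108336706)) 101.17698581999316
```

View pics/top1.png

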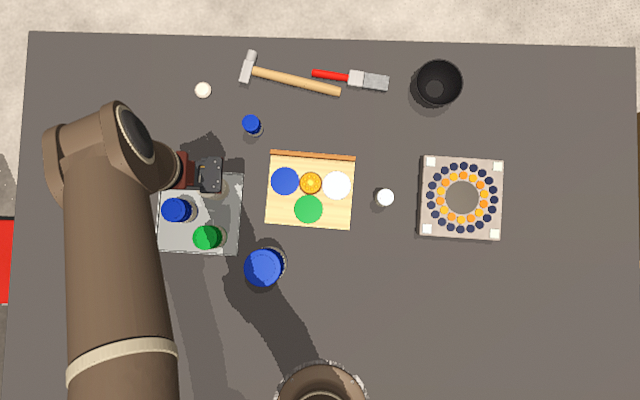

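All three jars stand in the tray, though the white one is partly hidden by the gripper. The mats are bare at (285,181), (308,209) and (337,185), and the rosette is at (311,183). Next I go to the rosette and cross-check the patch in both views.

Request:
play_rows(series=[-0.01,-0.1,0,0,0,0,1,-0.02,-0.25,0,0,0,0,1,-0.04,-0.4,0,0,0,0,1,-0.05,-0.55,0,0,0,0,1,-0.07,-0.7,0,0,0,0,1,-0.083,-0.84,0,0,0,0,1,-0.083,-0.947,0,0,0,0,1,-0.083,-0.947,0,0,0,0,1,-0.083,-0.947,0.1,0,0,0,1,-0.083,-0.947,0.22,0,0,0,1,-0.083,-0.947,0.36,0,0,0,1,-0.083,-0.947,0.5,0,0,0,1,-0.083,-0.947,0.62,0,0,0,1,-0.083,-0.947,0.7,0,0,0,1,-0.083,-0.947,0.73,0,0,0,1,-0.083,-0.947,0.738,0,0,0,1,-0.083,-0.947,0.738,0,0,0,1])

```text
t: 21.55
tcp_pos: [562.8, 43.4, 11.7]
tool_rot: [[-1.0, 0.001, -0.003], [0.001, 1.0, 0.0], [0.003, 0.0, -1.0]]
wrist_force: [0.3, -0.3, 0.4]
opening: 87.9
gripper_force: 0.0
```

Run:
```python
from h import *
np.set_printoptions(precision=1,suppress=True)
c2={}
for n in ('top','side'):
    f=dict(np.load(f'pics/{n}0.npz')); g=f['frame'].max(-1); m=np.zeros(g.shape,bool)
    if n=='top': m[175:222,440:485]=1
    else: m[101:128,374:414]=1
    h=hsv(f); s=(g<110)
    for c in blobs(m&s,150):
        Q=ray(f,c[:,0,:],40); print(n,cv2.boundingRect(c),fit(Q),(Q.max(0)-Q.min(0)))
    m[:]=0
    if n=='top': m[150:245,415:507]=1
    else: m[80:162,335:450]=1
    # orange tesserae ring
    o=m&(h[...,1]>140)&(h[...,0]<28)&(h[...,2]>120)
    C=np.array([cv2.moments(c)['m10']/cv2.moments(c)['m00'] for c in blobs(o,8)]),np.array([cv2.moments(c)['m01']/cv2.moments(c)['m00'] for c in blobs(o,8)])
    Q=ray(f,np.c_[C],43); print('ring',len(Q),fit(Q))
    b=m&(h[...,1]>90)&(h[...,0]>100)&(h[...,0]<130)&(g<110)
    L=[cv2.moments(c) for c in blobs(b,8)]
    Q=ray(f,np.array([[k['m10']/k['m00'],k['m01']/k['m00']] for k in L]),43); print('blue ring',len(Q),fit(Q))
```

```text
ring 14 (array([ 536.4, -332. ]), np.float64(54.87827902342092))
blue ring 12 (array([ 536.3, -331.4]), np.float64(78.8932039358721))
side (379, 104, 31, 20) (array([ 536.2, -331.7]), np.float64(36.160671614129)) [75.6 75.1  0. ]
ring 5 (array([ 539.4, -331.8]), np.float64(49.72493501695941))
blue ring 11 (array([ 535.8, -329. ]), np.float64(78.22114556601383))
```

Request:
play_rows(series=[0,0,-0.006,0,0,0,0.5,0,0,-0.006,0,0,0,0,0,0,-0.006,0,0,0,-0.6,0,0,-0.006,0,0,0,-0.6,0,0,-0.006,0,0,0,-0.6,0,0,-0.006,0,0,0,-0.6,0,0,-0.006,0,0,0,-0.6], force=20)

```text
t: 22.25
tcp_pos: [564.3, 42.8, 13.6]
tool_rot: [[-1.0, 0.001, 0.0], [0.001, 1.0, 0.0], [-0.0, 0.0, -1.0]]
wrist_force: [0.1, 0.2, -0.1]
opening: 51.7
gripper_force: 20.0
```

Request:
play_rows(series=[0,0,-0.03,0,0,0,-0.6,0,0,-0.1,0,0,0,-0.6,0,0,-0.2,0,0,0,-0.6,0,0,-0.32,0,0,0,-0.6,0,0,-0.44,0,0,0,-0.6,0,-0.02,-0.54,0,0,0,-0.6,0.01,-0.08,-0.6,0,0,0,-0.6,0.02,-0.18,-0.6,0,0,0,-0.6,0.04,-0.3,-0.6,0,0,0,-0.6,0.06,-0.42,-0.6,0,0,0,-0.6,0.08,-0.54,-0.6,0,0,0,-0.6,0.1,-0.66,-0.6,0,0,0,-0.6,0.112,-0.749,-0.6,0,0,0,-0.6])

```text
t: 23.55
tcp_pos: [534.3, -147.7, 163.5]
tool_rot: [[-1.0, 0.004, -0.001], [0.004, 1.0, -0.001], [0.001, -0.001, -1.0]]
wrist_force: [0.5, -0.3, -0.8]
opening: 51.7
gripper_force: 20.0
```

Request:
play_rows(series=[0,-0.12,0,0,0,0,-0.6,0,-0.24,0,0,0,0,-0.6,0,-0.36,0,0,0,0,-0.6,0,-0.48,0,0,0,0,-0.6,0,-0.58,0,0,0,0,-0.6,0,-0.67,0,0,0,0,-0.6,0,-0.73,0,0,0,0,-0.6,0,-0.749,0,0,0,0,-0.6,0,-0.749,0,0,0,0,-0.6,0,-0.749,0.06,0,0,0,-0.6,0,-0.749,0.16,0,0,0,-0.6,0,-0.749,0.26,0,0,0,-0.6,0,-0.749,0.35,0,0,0,-0.6,0,-0.749,0.4,0,0,0,-0.6,0,-0.749,0.42,0,0,0,-0.6,0,-0.749,0.42,0,0,0,-0.6,0,-0.749,0.42,0,0,0,-0.6])

```text
t: 25.25
tcp_pos: [536.4, -331.8, 59.4]
tool_rot: [[-1.0, 0.001, 0.001], [0.001, 1.0, -0.0], [-0.001, -0.0, -1.0]]
wrist_force: [-0.5, 0.1, -0.4]
opening: 51.6
gripper_force: 20.0
```

Run:
```python
from h import *; from rig import *
f=grab_frame('side'); np.savez('pics/side2.npz',**f); print(observe()['tcp_pos'],observe()['wrist_force'])
cv2.imwrite('pics/side2.png',cv2.resize(f['frame'][50:200,290:490,::-1],None,fx=4,fy=4))
```

```text
[ 536.40749354 -332.02144076   59.66308422] [ 0.08924663 -0.82724528 -1.17603095]
```

View pics/side2.png

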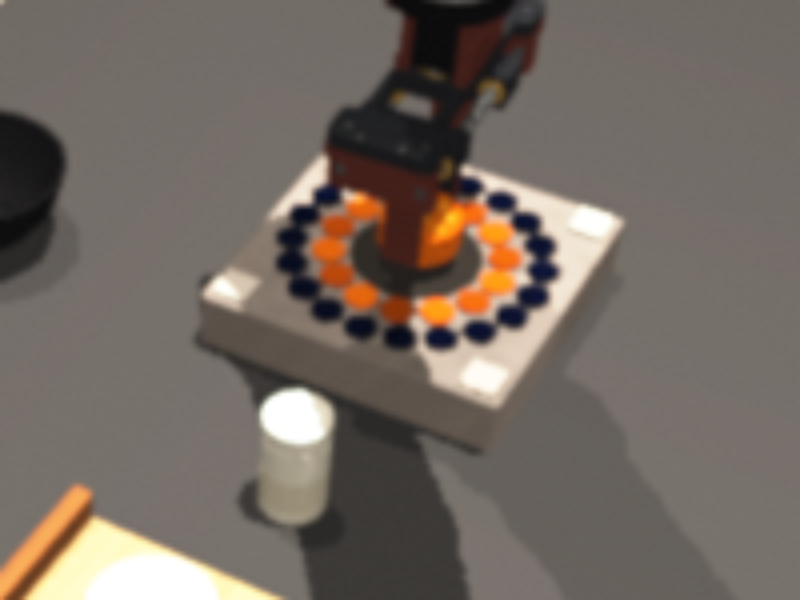

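The crop shows the rosette level in the fingers, above the middle of the patch (crop about (430,240)). I lower it gently.

Request:
play_rows(series=[0,0,0.015,0,0,0,-0.6,0,0,0.03,0,0,0,-0.6,0,0,0.042,0,0,0,-0.6,0,0,0.05,0,0,0,-0.6,0,0,0.056,0,0,0,-0.6,0,0,0.056,0,0,0,-0.6,0,0,0.056,0,0,0,-0.6])

```text
t: 26.0
tcp_pos: [535.7, -331.6, 45.6]
tool_rot: [[-1.0, 0.001, 0.0], [0.001, 1.0, 0.001], [-0.0, 0.001, -1.0]]
wrist_force: [-4.2, 2.9, 8.8]
opening: 51.4
gripper_force: 20.0
```

Request:
play_rows(series=[0,0,0,0,0,0,0.3,0,0,0,0,0,0,0.45,0,0,0,0,0,0,0.45,0,0,0,0,0,0,0.45,0,0,-0.03,0,0,0,0.45,0,0,-0.1,0,0,0,0.45,0,0,-0.25,0,0,0,1,0,0,-0.4,0,0,0,1,0,0,-0.55,0,0,0,1,0,0.15,-0.62,0,0,0,1,0,0.35,-0.62,0,0,0,1,0,0.55,-0.62,0,0,0,1,0,0.75,-0.62,0,0,0,1,0,0.75,-0.62,0,0,0,1,0,0.75,-0.62,0,0,0,1])

```text
t: 27.5
tcp_pos: [536.3, -142.9, 200.3]
tool_rot: [[-1.0, -0.002, 0.001], [-0.002, 1.0, 0.0], [-0.001, 0.0, -1.0]]
wrist_force: [0.4, -0.0, 0.3]
opening: 87.5
gripper_force: 0.0
```

Run:
```python
from h import *; from rig import *
np.set_printoptions(precision=1,suppress=True)
f=grab_frame('top'); np.savez('pics/top3.npz',**f); cv2.imwrite('pics/top3.png',f['frame'][:,:,::-1])
print(observe()['tcp_pos'])
P=cloud(f); Z=P[...,2]
w=np.zeros(Z.shape,bool); w[150:245,415:507]=1
for c in blobs(w&(Z>53)&(Z<90)): Q=ray(f,c[:,0,:],60); print('ros',cv2.boundingRect(c),fit(Q),np.median(Z[c[:,0,1],c[:,0,0]]))
w[:]=0; w[100:300,140:260]=1
for c in blobs(w&(Z>85)&(Z<125)): Q=ray(f,c[:,0,:],103); print('jar',cv2.boundingRect(c),fit(Q),np.median(Z[c[:,0,1],c[:,0,0]]))
```

```text
[ 536.1 -144.7  200.2]
jar (192, 225, 27, 25) (array([423.7, 277.2]), np.float64(28.626319806021428)) 101.42058634509924
jar (161, 197, 27, 25) (array([485.5, 352.8]), np.float64(29.23795666934041)) 100.22503062227435
jar (195, 173, 27, 25) (array([544.2, 277.2]), np.float64(28.738097598655514)) 100.47779099119764
```

View pics/top3.png

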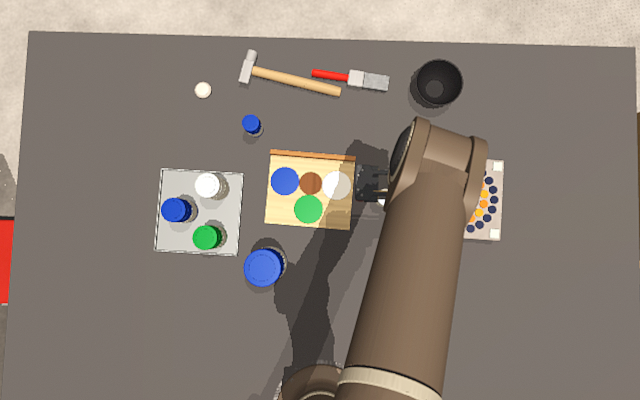

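All three jars stand in the tray at (207,185), (176,209) and (207,237). The arm hides the slab, so I check the rosette once the arm is over the tray.

Request:
play_rows(series=[0,0.1,0,0,0,0,1,0,0.25,0,0,0,0,1,0,0.4,0,0,0,0,1,0,0.55,0,0,0,0,1,-0.01,0.7,0,0,0,0,1,-0.02,0.85,0,0,0,0,1,-0.03,0.95,0,0,0,0,1])

```text
t: 28.25
tcp_pos: [544.4, 94.0, 199.8]
tool_rot: [[-1.0, 0.002, 0.0], [0.002, 1.0, 0.0], [-0.0, 0.0, -1.0]]
wrist_force: [0.1, -0.8, 0.5]
opening: 87.7
gripper_force: 0.0
```

Request:
play_rows(series=[0,0.15,0,0,0,0,1,0,0.3,0,0,0,0,1,0,0.45,0,0,0,0,1,0,0.6,0,0,0,0,1,0,0.7,0,0,0,0,1,0,0.75,0,0,0,0,1,0,0.75,0,0,0,0,1,0,0.75,0,0,0,0,1])

```text
t: 29.05
tcp_pos: [544.9, 278.3, 199.6]
tool_rot: [[-1.0, 0.004, 0.0], [0.004, 1.0, -0.001], [-0.0, -0.001, -1.0]]
wrist_force: [-0.1, 0.1, -0.7]
opening: 87.8
gripper_force: 0.0
```

Run:
```python
from h import *; from rig import *
np.set_printoptions(precision=1,suppress=True)
f=grab_frame('top'); np.savez('pics/top4.npz',**f)
print(observe()['tcp_pos'])
P=cloud(f); Z=P[...,2]; h=hsv(f)
w=np.zeros(Z.shape,bool); w[150:245,415:507]=1
for c in blobs(w&(Z>52)&(Z<90)): Q=ray(f,c[:,0,:],60); print('ros',cv2.boundingRect(c),fit(Q))
m=np.zeros(Z.shape,bool); m[185:212,450:476]=1; m&=Z>55; print(np.median(Z[m]),P[m].mean(0),np.linalg.lstsq(np.c_[P[m][:,:2]-[536,-332],np.ones(m.sum())],Z[m],rcond=None)[0])
cv2.imwrite('pics/top4.png',cv2.resize(f['frame'][150:245,410:510,::-1],None,fx=4,fy=4))
```

```text
[544.9 278.1 199.7]
ros (453, 186, 22, 22) (array([ 536.1, -330.5]), np.float64(25.40009476827116))
60.41787037771479 [ 535.9 -329.7   63.2] [-0.5  1.9 58.8]
```

View pics/top4.png

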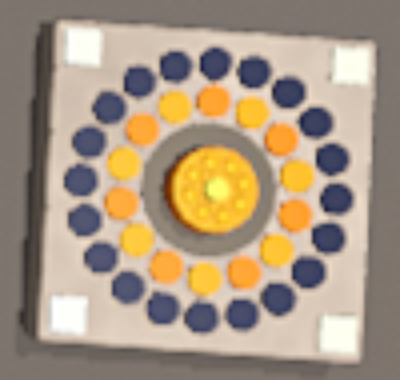

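The crop shows the rosette face up in the middle of the bare patch (crop (213,190)); it measures within 2 mm of centre. Next, the white jar goes back.

Request:
play_rows(series=[0,0,0.1,0,0,0,1,0,0,0.22,0,0,0,1,0,0,0.35,0,0,0,1,0,0,0.48,0,0,0,1,0,0,0.58,0,0,0,1,0,0,0.63,0,0,0,1,0,0,0.64,0,0,0,1,0,0,0.64,0,0,0,1,0,0,0.64,0,0,0,0,0,0,0.64,0,0,0,-0.5,0,0,0.64,0,0,0,-0.5,0,0,0.64,0,0,0,-0.5,0,0,0.64,0,0,0,-0.5,0,0,0.58,0,0,0,-0.5,0,0,0.48,0,0,0,-0.5,0,0,0.36,0,0,0,-0.5,0,0,0.24,0,0,0,-0.5,0,0,0.12,0,0,0,-0.5,0,0,0.03,0,0,0,-0.5,0,0,0,0,0,0,-0.5], force=25)

```text
t: 31.1
tcp_pos: [544.8, 281.2, 202.8]
tool_rot: [[-1.0, 0.001, 0.003], [0.001, 1.0, 0.002], [-0.003, 0.002, -1.0]]
wrist_force: [0.3, 1.0, -2.4]
opening: 57.7
gripper_force: 25.0
```

Request:
play_rows(series=[0,-0.03,0,0,0,0,-0.5,-0.01,-0.1,0,0,0,0,-0.5,-0.02,-0.2,0,0,0,0,-0.5,-0.03,-0.31,0,0,0,0,-0.5,-0.04,-0.42,0,0,0,0,-0.5,-0.05,-0.53,0,0,0,0,-0.5,-0.06,-0.64,0,0,0,0,-0.5,-0.066,-0.75,0,0,0,0,-0.5,-0.066,-0.85,0,0,0,0,-0.5])

```text
t: 32.0
tcp_pos: [559.1, 64.6, 198.0]
tool_rot: [[-1.0, 0.003, -0.003], [0.003, 1.0, -0.002], [0.003, -0.002, -1.0]]
wrist_force: [0.0, -0.2, -4.4]
opening: 57.7
gripper_force: 25.0
```

Request:
play_rows(series=[0,-0.1,0,0,0,0,-0.5,0,-0.2,0,0,0,0,-0.5,0,-0.29,0,0,0,0,-0.5,0,-0.34,0,0,0,0,-0.5,0,-0.36,0,0,0,0,-0.5,0,-0.36,0.05,0,0,0,-0.5,0,-0.36,0.14,0,0,0,-0.5,0,-0.36,0.24,0,0,0,-0.5,0,-0.36,0.34,0,0,0,-0.5,0,-0.36,0.44,0,0,0,-0.5,0,-0.36,0.52,0,0,0,-0.5,0,-0.36,0.57,0,0,0,-0.5,0,-0.36,0.57,0,0,0,-0.5,0,-0.36,0.57,0,0,0,-0.5,0,-0.36,0.57,0,0,0,-0.5])

```text
t: 33.5
tcp_pos: [560.9, -21.5, 58.1]
tool_rot: [[-1.0, 0.001, 0.002], [0.001, 1.0, 0.0], [-0.002, 0.0, -1.0]]
wrist_force: [-0.2, -0.5, -3.9]
opening: 58.0
gripper_force: 25.0
```

Request:
play_rows(series=[0,-0.002,0.015,0,0,0,-0.5,0,-0.002,0.028,0,0,0,-0.5,0,-0.002,0.036,0,0,0,-0.5,0,-0.002,0.042,0,0,0,-0.5,0,-0.002,0.042,0,0,0,-0.5,0,-0.002,0.042,0,0,0,-0.5])

```text
t: 34.1
tcp_pos: [560.2, -22.3, 48.1]
tool_rot: [[-1.0, 0.001, 0.0], [0.001, 1.0, 0.001], [-0.0, 0.001, -1.0]]
wrist_force: [-5.6, 0.2, 12.6]
opening: 58.0
gripper_force: 25.0
```

Request:
play_rows(series=[0,0,0,0,0,0,0,0,0,0,0,0,0,1,0,0,0,0,0,0,1,0,0,0,0,0,0,1,0,0,-0.06,0,0,0,1,0,0,-0.18,0,0,0,1,0,0,-0.32,0,0,0,1,0,0,-0.46,0,0,0,1,0,0,-0.58,0,0,0,1,0.02,0.06,-0.62,0,0,0,1,0.06,0.2,-0.62,0,0,0,1,0.1,0.35,-0.62,0,0,0,1,0.14,0.5,-0.62,0,0,0,1,0.18,0.65,-0.62,0,0,0,1,0.22,0.8,-0.62,0,0,0,1])

```text
t: 35.6
tcp_pos: [504.9, 179.2, 201.7]
tool_rot: [[-1.0, 0.001, 0.0], [0.001, 1.0, 0.0], [-0.0, 0.0, -1.0]]
wrist_force: [1.0, 0.6, -0.7]
opening: 87.9
gripper_force: 0.0
```

Request:
play_rows(series=[0.03,0.15,0,0,0,0,1,0.06,0.3,0,0,0,0,1,0.08,0.45,0,0,0,0,1,0.086,0.6,0,0,0,0,1,0.086,0.69,0,0,0,0,1,0.086,0.715,0,0,0,0,1,0.086,0.715,0,0,0,0,1,0.086,0.715,0,0,0,0,1,0.086,0.715,0.1,0,0,0,1,0.086,0.715,0.2,0,0,0,1,0.086,0.715,0.3,0,0,0,1,0.086,0.715,0.3,0,0,0,1,0.086,0.715,0.3,0,0,0,1])

```text
t: 36.9
tcp_pos: [484.7, 355.2, 127.2]
tool_rot: [[-1.0, 0.003, -0.0], [0.003, 1.0, -0.001], [0.0, -0.001, -1.0]]
wrist_force: [0.7, -0.6, 1.0]
opening: 87.9
gripper_force: 0.0
```

Down 87 mm, grip, lift.

Request:
play_rows(series=[0,0,0.08,0,0,0,1,0,0,0.18,0,0,0,1,0,0,0.28,0,0,0,1,0,0,0.33,0,0,0,1,0,0,0.347,0,0,0,1,0,0,0.347,0,0,0,1,0,0,0.347,0,0,0,0,0,0,0.347,0,0,0,-0.5,0,0,0.347,0,0,0,-0.5,0,0,0.347,0,0,0,-0.5,0,0,0.347,0,0,0,-0.5])

```text
t: 38.0
tcp_pos: [484.3, 356.7, 40.3]
tool_rot: [[-1.0, 0.001, 0.0], [0.001, 1.0, 0.0], [-0.0, 0.0, -1.0]]
wrist_force: [-0.3, -1.1, 3.8]
opening: 58.0
gripper_force: 25.0
```

Request:
play_rows(series=[0,0,-0.06,0,0,0,-0.5,0,0,-0.16,0,0,0,-0.5,0,0,-0.28,0,0,0,-0.5,0,0,-0.4,0,0,0,-0.5,0,0,-0.52,0,0,0,-0.5,0,-0.02,-0.6,0,0,0,-0.5,-0.03,-0.08,-0.62,0,0,0,-0.5,-0.06,-0.18,-0.62,0,0,0,-0.5,-0.1,-0.29,-0.62,0,0,0,-0.5,-0.14,-0.4,-0.62,0,0,0,-0.5,-0.18,-0.51,-0.62,0,0,0,-0.5,-0.22,-0.62,-0.62,0,0,0,-0.5,-0.26,-0.73,-0.62,0,0,0,-0.5,-0.3,-0.84,-0.62,0,0,0,-0.5,-0.33,-0.93,-0.62,0,0,0,-0.5,-0.335,-0.97,-0.62,0,0,0,-0.5,-0.335,-0.985,-0.62,0,0,0,-0.5,-0.335,-0.985,-0.62,0,0,0,-0.5,-0.335,-0.985,-0.62,0,0,0,-0.5])

```text
t: 39.9
tcp_pos: [567.0, 111.7, 194.7]
tool_rot: [[-1.0, -0.001, -0.0], [-0.001, 1.0, 0.001], [0.0, 0.001, -1.0]]
wrist_force: [0.4, 0.3, -3.0]
opening: 57.9
gripper_force: 25.0
```

Request:
play_rows(series=[0,0,0.05,0,0,0,-0.5,0,0,0.14,0,0,0,-0.5,0,0,0.24,0,0,0,-0.5,0,0,0.34,0,0,0,-0.5,0,0,0.44,0,0,0,-0.5,0,0,0.51,0,0,0,-0.5,0,0,0.55,0,0,0,-0.5,0,0,0.55,0,0,0,-0.5,0,0,0.55,0,0,0,-0.5,0,0,0.57,0,0,0,-0.5,0,0,0.58,0,0,0,-0.5,0,0,0.588,0,0,0,-0.5,0,0,0.588,0,0,0,-0.5,0,0,0.588,0,0,0,-0.5])

```text
t: 41.3
tcp_pos: [567.8, 110.3, 48.3]
tool_rot: [[-1.0, 0.001, 0.001], [0.001, 1.0, 0.0], [-0.001, 0.0, -1.0]]
wrist_force: [-1.6, 0.5, 1.0]
opening: 58.0
gripper_force: 25.0
```

Request:
play_rows(series=[0,0,0.002,0,0,0,0,0,0,0.002,0,0,0,1,0,0,0.002,0,0,0,1,0,0,0.002,0,0,0,1,0,0,-0.06,0,0,0,1,0,0,-0.18,0,0,0,1,0,0,-0.32,0,0,0,1,0,0,-0.46,0,0,0,1,0,0,-0.58,0,0,0,1,0.05,0.06,-0.62,0,0,0,1,0.16,0.19,-0.62,0,0,0,1,0.27,0.32,-0.62,0,0,0,1,0.38,0.45,-0.62,0,0,0,1,0.48,0.57,-0.62,0,0,0,1,0.56,0.66,-0.62,0,0,0,1,0.575,0.679,-0.62,0,0,0,1,0.575,0.679,-0.62,0,0,0,1,0.575,0.679,-0.62,0,0,0,1])

```text
t: 43.1
tcp_pos: [425.0, 279.1, 202.9]
tool_rot: [[-1.0, 0.003, 0.001], [0.003, 1.0, -0.0], [-0.001, -0.0, -1.0]]
wrist_force: [0.1, -0.0, 0.7]
opening: 87.8
gripper_force: 0.0
```

Request:
play_rows(series=[0,0,0.1,0,0,0,1,0,0,0.22,0,0,0,1,0,0,0.35,0,0,0,1,0,0,0.48,0,0,0,1,0,0,0.58,0,0,0,1,0,0,0.63,0,0,0,1,0,0,0.645,0,0,0,1,0,0,0.645,0,0,0,1,0,0,0.645,0,0,0,1,0,0,0.645,0,0,0,0,0,0,0.645,0,0,0,-0.5,0,0,0.645,0,0,0,-0.5,0,0,0.645,0,0,0,-0.5,0,0,0.645,0,0,0,-0.5])

```text
t: 44.5
tcp_pos: [424.0, 280.2, 41.9]
tool_rot: [[-1.0, 0.001, 0.0], [0.001, 1.0, 0.0], [-0.0, 0.0, -1.0]]
wrist_force: [0.4, -1.2, 3.6]
opening: 57.7
gripper_force: 25.0
```

Request:
play_rows(series=[0,0,-0.06,0,0,0,-0.5,0,0,-0.16,0,0,0,-0.5,0,0,-0.28,0,0,0,-0.5,0,0,-0.4,0,0,0,-0.5,0,0,-0.52,0,0,0,-0.5,0,-0.02,-0.6,0,0,0,-0.5,-0.03,-0.08,-0.62,0,0,0,-0.5,-0.06,-0.18,-0.62,0,0,0,-0.5,-0.09,-0.28,-0.62,0,0,0,-0.5,-0.12,-0.38,-0.62,0,0,0,-0.5,-0.15,-0.48,-0.62,0,0,0,-0.5,-0.18,-0.58,-0.62,0,0,0,-0.5,-0.22,-0.68,-0.62,0,0,0,-0.5,-0.25,-0.78,-0.62,0,0,0,-0.5,-0.28,-0.86,-0.62,0,0,0,-0.5,-0.3,-0.91,-0.62,0,0,0,-0.5,-0.3,-0.928,-0.62,0,0,0,-0.5,-0.3,-0.928,-0.62,0,0,0,-0.5,-0.3,-0.928,-0.62,0,0,0,-0.5])

```text
t: 46.4
tcp_pos: [498.2, 48.9, 196.4]
tool_rot: [[-1.0, 0.0, -0.001], [0.0, 1.0, 0.0], [0.001, 0.0, -1.0]]
wrist_force: [0.3, 0.3, -2.4]
opening: 57.5
gripper_force: 25.0
```

Request:
play_rows(series=[0,0,0.05,0,0,0,-0.5,0,0,0.14,0,0,0,-0.5,0,0,0.24,0,0,0,-0.5,0,0,0.34,0,0,0,-0.5,0,0,0.44,0,0,0,-0.5,0,0,0.51,0,0,0,-0.5,0,0,0.55,0,0,0,-0.5,0,0,0.55,0,0,0,-0.5,0,0,0.55,0,0,0,-0.5,0,0,0.57,0,0,0,-0.5,0,0,0.58,0,0,0,-0.5,0,0,0.586,0,0,0,-0.5,0,0,0.586,0,0,0,-0.5,0,0,0.586,0,0,0,-0.5])

```text
t: 47.8
tcp_pos: [498.8, 48.1, 50.3]
tool_rot: [[-1.0, 0.001, 0.0], [0.001, 1.0, 0.0], [-0.0, 0.0, -1.0]]
wrist_force: [0.1, 0.1, -2.9]
opening: 58.0
gripper_force: 25.0
```

Not touching yet, so I lower 1.5 mm and then release. After that I retreat up and to the left, clear of the view.

Request:
play_rows(series=[0,0,0.003,0,0,0,-0.5,0,0,0.006,0,0,0,-0.5,0,0,0.006,0,0,0,-0.5,0,0,0.006,0,0,0,0,0,0,0.006,0,0,0,1,0,0,0.006,0,0,0,1,0,0,0.006,0,0,0,1,0,0,-0.06,0,0,0,1,0,0,-0.18,0,0,0,1,0,0,-0.32,0,0,0,1,0,0,-0.46,0,0,0,1,0,0,-0.6,0,0,0,1,0,0.1,-0.65,0,0,0,1,0,0.3,-0.65,0,0,0,1,0,0.5,-0.65,0,0,0,1,0,0.7,-0.65,0,0,0,1,0,0.9,-0.65,0,0,0,1,0,1,-0.65,0,0,0,1,0,1,-0.65,0,0,0,1,0,1,-0.65,0,0,0,1])

```text
t: 49.8
tcp_pos: [498.9, 297.8, 212.1]
tool_rot: [[-1.0, 0.0, -0.0], [0.0, 1.0, -0.001], [0.0, -0.001, -1.0]]
wrist_force: [-0.2, -0.3, 0.6]
opening: 87.8
gripper_force: 0.0
```

Run:
```python
from h import *; from rig import *
np.set_printoptions(precision=1,suppress=True)
f=grab_frame('top'); cv2.imwrite('pics/top5.png',cv2.resize(f['frame'][130:260,240:520,::-1],None,fx=2.8,fy=2.8))
s=observe(); print(s['t'],s['tcp_pos'],s['opening'])
P=cloud(f); Z=P[...,2]
w=np.zeros(Z.shape,bool); w[140:240,255:365]=1
for c in blobs(w&(Z>95)&(Z<125)):
    Q=ray(f,c[:,0,:],111); m=np.zeros(Z.shape,np.uint8); cv2.drawContours(m,[c],-1,1,-1); print('jar',fit(Q),np.median(Z[m>0]))
w[:]=0; w[150:245,415:507]=1
for c in blobs(w&(Z>52)&(Z<90)): Q=ray(f,c[:,0,:],60); print('ros',fit(Q))
```

```text
49.85 [499.2 296.8 212.4] 87.93225475863514
jar (array([498.1,  47.4]), np.float64(27.840637488164262)) 111.1737441518295
jar (array([560.2, -22.3]), np.float64(27.944140683668376)) 111.21882875201486
jar (array([568.2, 108.9]), np.float64(28.182161443208553)) 111.15791487497998
ros (array([ 536.2, -330.6]), np.float64(25.301780731807547))
```

View pics/top5.png

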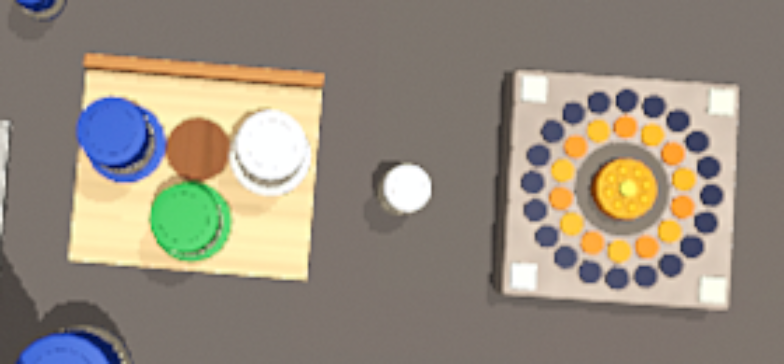

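The crop shows every jar upright on its own mat: blue (117,135), white (270,147) and green (188,217). They are within about 1 mm of the mat centres, and the rosette is centred on the patch at (627,188). I hand in.

```bash
python3 -c "
from rig import *
print(sign_off())"
```

```text
the job is handed in; nothing more can be done
None
```

The job is handed in at about 50 s: the last picture shows the rosette face up in the middle of the patch (within about 2 mm) and each jar upright on the mat of its own colour (within about 1 mm), though the sign-off gave no verdict.

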